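Reassemble a core run in the scanning tray and wedge it tight

TASK

Load the aluminium core tray for scanning: lay the three core pieces flat in its channel in depth order, the longest at the head against the raised block with the round seat, the shortest next, and the medium one last, so that the shortest is between the other two. Then lay the wooden wedge, thin end first, into the gap left between the medium piece and the slanted end block, and drive it in until wedge and pieces sit tight against one another. Also set the brass reference disc flat in the round seat on the head block, and do not knock over the dropper bottle.

Things in the scene. Friction and masses are not known exactly. Their poses are not given: they have to be found in the camera images.
- tray: Fixed aluminium core tray, 254 mm long (own y), 56 mm wide (own x). Origin: centre of the underside. Its floor is 8 mm thick. Channel x -20 to +20 mm between walls that rise to z = 16 mm, y -72 to +75. Head end +y: grey block y +75 to +127, top z = 30, with a round seat. Foot end -y: grey slanted end block, top z = 34. At the foot a flat tongue juts out at the -x side.
- head_stop (a point): Foot of the head block's flat face, on the channel floor and centre line (tray x 0, y +75, z 8 mm). The pieces are lined up from here towards the tray's -y. Pushed together against it, their centres lie 35 (long), 87 (short) and 129 mm (medium) from this point and their free end 154 mm; gaps left between them narrow the wedge gap.
- wedge_home (a point): Where the wedge's origin comes to lie when all is tight: tray x -12, y -90.8, z 8 mm (floor). The end block's face goes from tray (x -28, y -100.6) to (+28, -88.3) mm, slope 0.22, parallel to the wedge's slope. The wedge slides in towards +x from the tongue (x -82 to -28, y -115 to -70, same floor height). Each mm of gap between pieces holds it 4.5 mm farther out.
- disc_seat (a point): Centre of the floor of the round seat in the head block's top: 40 mm diameter, 3 mm deep, floor 27 mm above the worktop, at x = 0, y = +101 mm in the tray's frame.
- core_long: The longest of three sawn bars of banded grey-beige rock core, 70 mm long (own y), 32 mm wide (own x), 30 mm high, 175 g; lies flat. Origin: centre of its underside. Both ways round are the same.
- core_short: The shortest of three sawn bars of banded grey-beige rock core, 34 mm long (own y), 32 mm wide (own x), 30 mm high, 85 g; lies flat. Origin: centre of its underside. Both ways round are the same.
- core_medium: The middle one of three sawn bars of banded grey-beige rock core, 50 mm long (own y), 32 mm wide (own x), 30 mm high, 125 g; lies flat. Origin: centre of its underside. Both ways round are the same.
- wedge: Pale wooden wedge lying flat, 110 mm long (own x), 26 high. Origin: underside, halfway along, mid butt. Butt x -55 to -25 mm, 23.6 mm thick (y -11.8 to +11.8), parallel sides: grip here. Then it tapers to 6 mm at x = +55. Side y = +11.8 is straight (against the core), the other is the slope. Fits with own x along the tray's x, starts within 1 rad of that. Pushing the pieces along takes 5 to 15 N.
- ref_disc: Plain brass reference disc, 32 mm diameter, 11 mm high, lying flat. Origin: centre of its underside.
- bottle: Dropper bottle standing upright among the pieces, 34 mm diameter, 102 mm high. Bystander. Origin: centre of its underside.
Mind the look-alikes: they are no part of the job. What is shaped like the core_short but blue or orange is not meant.

How it is judged:
On the way:
1. the three core pieces lie flat in the channel in the order long, short, medium from the head, before the wedge is in the gap (x of core_long in the frame of tray between -0.009 and 0.009 m and y of core_long in the frame of tray between 0.018 and 0.044 m and z of core_long in the frame of tray between 0.004 and 0.012 m and angle between each of core_long, core_short, core_medium's own z axis and vertical below 0.12 rad and angle between the y axis of each of core_long, core_short, core_medium and the y axis of tray, either way round below 0.15 rad and x of core_short in the frame of tray between -0.009 and 0.009 m and y of core_short in the frame of tray between -0.034 and -0.008 m and z of core_short in the frame of tray between 0.004 and 0.012 m and x of core_medium in the frame of tray between -0.009 and 0.009 m and y of core_medium in the frame of tray between -0.076 and -0.05 m and z of core_medium in the frame of tray between 0.004 and 0.012 m and (x of wedge in the frame of tray below -0.08 m or horizontal distance between wedge and tray above 0.14 m or z of wedge in the frame of tray above 0.05 m)), for 0.2 s.
At the end, for the whole second after the job is handed in: Pieces flat (0.12 rad), along the channel (0.15 rad), each within 4 mm of its tight place along it; wedge flat, along the tray's x (0.08 rad), within 18 mm of x -12 and 5 mm of y -91 mm, pressing on the medium piece (over 1 N); disc flat in the seat within 7 mm; all at rest (x of core_long in the frame of tray between -0.008 and 0.008 m and y of core_long in the frame of tray between 0.036 and 0.044 m and z of core_long in the frame of tray between 0.004 and 0.012 m and angle between each of core_long, core_short, core_medium's own z axis and vertical below 0.12 rad and angle between the y axis of each of core_long, core_short, core_medium and the y axis of tray, either way round below 0.15 rad and x of core_short in the frame of tray between -0.008 and 0.008 m and y of core_short in the frame of tray between -0.016 and -0.008 m and z of core_short in the frame of tray between 0.004 and 0.012 m and x of core_medium in the frame of tray between -0.008 and 0.008 m and y of core_medium in the frame of tray between -0.058 and -0.05 m and z of core_medium in the frame of tray between 0.004 and 0.012 m and x of wedge in the frame of tray between -0.03 and 0.006 m and y of wedge in the frame of tray between -0.0958 and -0.0858 m and z of wedge in the frame of tray between 0.005 and 0.011 m and angle between wedge's own z axis and vertical below 0.08 rad and angle between the x axis of wedge and the x axis of tray, either way round below 0.08 rad and contact force between wedge and core_medium above 1 N and horizontal distance between ref_disc and disc_seat below 0.007 m and z of ref_disc in the frame of tray between 0.025 and 0.0295 m and angle between ref_disc's own z axis and vertical below 0.1 rad and linear speed of each of core_long, core_short, core_medium, wedge, ref_disc below 0.01 m/s and angular speed of each of core_long, core_short, core_medium, wedge, ref_disc below 0.1 rad/s); the robot touches nothing.
It fails at once if the dropper bottle is knocked over (angle between bottle's own z axis and vertical above 0.6 rad).
It also fails if it takes over 136 s, if anything falls off the work surface, if the arm or the gripper's body presses on something with over 40 N, if the wrist force passes 120 N, or if a joint passes its speed limit or range.

ROBOT

A 7-joint arm with a two-finger parallel gripper is mounted at the origin on a cart in front of the work surface, level with it; the furniture and walls round the work are solid. World frame = base frame: x ahead of the robot, y to its left, z up, the work surface at z = 0. Lengths are in m, angles in rad, forces in N, time in s.
With the tool pointing down it reaches from about 0.425 to 0.875 m from the base axis. Payload 4.7 kg.
Tool frame: the origin (TCP) lies at the very end of the fingers, on their centre line; the grasp point (between the pads) lies 19 mm behind it; z points along the fingers, y is the line along which they close (so a half turn about z gives the same grasp; the last joint's range is limited). The gripper opens to 85 mm and grips with 20 to 120 N. Pads are 22 mm wide; open, the fingers measure 114 mm over their backs; the gripper's body (76 mm by 85 mm) begins 54 mm behind the grasp point. The pads swing forward as they close: fully open they stand 13 mm farther back than shut.
Start: joints at [-1.118, 0.321, -0.07, 1.45, 0.023, 1.371, -0.057], TCP at [0.276, 0.588, 0.194] pointing down, gripper open.
Joint ranges: [-2.86, 2.86], [-0.3, 2.09], [-1.38, 1.24], [0.06, 2.45], [-1.56, 4.7], [0.09, 2.05], [-2.69, 2.69]. Speed limits (rad/s): [2.57, 2.57, 3.14, 3.14, 3.14, 3.14, 3.14].

INTERFACE

Orientations are given as a rotation vector (axis times angle).
In Python, from bench import r gives the robot as it stands. The module is installed in compiled form; this text tells all that it offers. Calls block until the motion is done:
- r.reach(position, orientation): joint-space move of the TCP to a pose.
- r.move_linear(position, orientation=None, vel=0.15, contact_N=None): straight line of the TCP; orientation=None keeps the orientation; vel is the mean speed in m/s. With contact_N (N) it stops when the force on the tool has changed by that much, and returns True; else False.
- r.set_joints(angles): joint-space move.
- r.set_gripper(opening, grasp_force=None): finger opening in m; grasp_force is the grip in N (None keeps the last); returns when the fingers have stopped.
- r.dwell(seconds).
- r.inverse_kinematics(position, orientation): joint angles nearest the present ones, or None.
- r.observe(): the state.
- r.read_camera(name): name is "scene" or "side" or "wrist"; returns a dict with "pixels" (420x560x3 uint8, red, green, blue), "vfov" (degrees; the focal length in pixels is half the picture's height over the tangent of half this angle, whatever the lens; pixels are square), "cx", "cy" (the principal point, pixels), "k1" (the pictures are not rectified: a ray, as slopes to the right and down, at radius r is drawn at 1 + k1 r^2 times it, then the intrinsics apply), "R" (3x3) and "t" (3): a world point X has camera coordinates R X + t; the wrist camera has in their place "T_tool_cam" (4x4, takes a point from camera to tool coordinates, whose origin is the TCP and whose axes are the flange's). Camera axes: x right, y down, z forward; pixel columns grow to the right and rows downward; lengths in m; the calibration is good to about 2 mm. A picture is of the moment at which its call begins: read the wrist's pose just before it. There is no depth.
A pose or a line that the arm cannot do raises r.Unreachable and nothing moves.
- r.hand_in(): hands the job in; it is judged then, once.
Trained networks look in a picture, given as the dict that the camera call returned (one of the last four; its "shot" number tells which), for a name from the list of things; names that differ only in an ending like _2 or _b are one class to them, and where a whole thing is asked for, a point or a joint stands for the part that bears it (a point fixed in the world has none). Each returns a list of dicts, best first, with "confidence" (0 to 1); they miss things now and then, are a little off and sometimes report something else, mostly with a low value. They report only what shows in the picture. A call takes as long as a camera call. They do not tell look-alikes from the thing itself.
- r.cut_out(picture, thing): "mask" (420x560 bool, what is visible of it).
- r.landmark_of(picture, thing): "xyz" ([x, y, z] in m, in world coordinates, good to about 4 mm: a listed point, or the origin of a listed thing).
The state is a dict: "clock": time; "joint_pos": joint angles; "dq": joint speeds; "effort": joint torques, N m; "position": TCP position; "eef_rot": TCP orientation; "ft_force": force on the tool from outside, world axes, zero at the start; "torque": the same for the moment, N m; "grip_width": finger opening in m; "grip_force": force on a finger pad.
Only numpy, scipy, OpenCV 4.12 (cv2) and the standard library are available. Lean on these libraries where they do the work, as an engineer would, in place of code of your own. Each camera call takes 0.05 s, during which the arm holds its last target. There are 200 camera calls.

## Working session

There is one attempt and no reset: what is moved stays moved. The work goes in short steps, each a Python script; the robot and the scene stay as the last script left them, time stands still between calls to the robot, and variables do not carry over. Pictures are saved under pics/ and viewed, at most 14 in all, crops included, and the job is handed in when it is done.

```bash
mkdir -p pics; ls
cat > h.py <<'E'
import numpy as np, cv2
from scipy.spatial.transform import Rotation as Ro
from bench import r
def save(c,n): cv2.imwrite('pics/'+n,c['pixels'][:,:,::-1])
def K(c):
    f=c['pixels'].shape[0]/2/np.tan(np.radians(c['vfov'])/2); return f
def pose(c,ob=None):
    if 'R' in c: return np.array(c['R']),np.array(c['t'])
    T=np.eye(4);T[:3,:3]=Ro.from_rotvec(ob['eef_rot']).as_matrix();T[:3,3]=ob['position']
    M=np.linalg.inv(T@np.array(c['T_tool_cam'])); return M[:3,:3],M[:3,3]
def proj(c,X,ob=None):
    R,t=pose(c,ob);p=np.atleast_2d(X)@R.T+t;s=p[:,:2]/p[:,2:]
    s=s*(1+c['k1']*(s**2).sum(1,keepdims=True));return s*K(c)+[c['cx'],c['cy']]
def unproj(c,uv,z,ob=None):
    R,t=pose(c,ob);d=(np.atleast_2d(uv).astype(float)-[c['cx'],c['cy']])/K(c);s=d.copy()
    for _ in range(20): s=d/(1+c['k1']*(s**2).sum(1,keepdims=True))
    ray=np.c_[s,np.ones(len(s))]@R; o=-R.T@t
    return o+ray*((z-o[2])/ray[:,2])[:,None]
THINGS=['tray','head_stop','wedge_home','disc_seat','core_long','core_short','core_medium','wedge','ref_disc','bottle']
def down(a): # tool z down, tool y (closing) along world angle a
    y=np.array([np.cos(a),np.sin(a),0]);z=np.array([0,0,-1.]);x=np.cross(y,z)
    return Ro.from_matrix(np.c_[x,y,z]).as_rotvec()
E
python3 - <<'E'
from h import *
o=r.observe();print(o['position'],o['eef_rot'],o['clock'])
for n in ['scene','side']:
    c=r.read_camera(n);save(c,n+'0.png');print(n,K(c),c['k1'],-np.array(c['R']).T@c['t'])
    for t in THINGS:
        for d in r.landmark_of(c,t)[:4]: print(t,np.round(d['xyz'],3),round(d['confidence'],2),proj(c,d['xyz']).round()[0])
E
```

```text
pics
[0.27592787 0.58786686 0.19332753] [-6.83556218e-01 -3.06598879e+00  2.91764085e-03] 0.0
scene 535.9526652443691 0.04014064455234707 [-0.08134022 -0.83557407  0.85340324]
tray [ 0.544 -0.177 -0.001] 0.86 [324. 270.]
head_stop [ 0.565 -0.106  0.009] 0.73 [311. 247.]
wedge_home [ 0.504 -0.263  0.007] 0.79 [337. 297.]
core_long [0.642 0.081 0.004] 0.61 [288. 201.]
core_short [ 0.383 -0.099  0.002] 0.8 [247. 281.]
core_short [ 0.368  0.196 -0.   ] 0.8 [177. 220.]
core_short [ 0.407 -0.031  0.003] 0.58 [239. 260.]
core_short [0.516 0.07  0.004] 0.55 [252. 221.]
core_medium [ 0.495  0.272 -0.001] 0.56 [204. 190.]
core_medium [ 0.505 -0.265  0.007] 0.29 [338. 297.]
wedge [0.575 0.173 0.   ] 0.56 [248. 195.]
ref_disc [0.643 0.293 0.004] 0.57 [244. 167.]
bottle [ 0.503 -0.262  0.005] 0.65 [337. 297.]
bottle [0.677 0.179 0.002] 0.63 [276. 181.]
bottle [ 0.575 -0.081  0.027] 0.27 [308. 234.]
side 410.5818711209697 -0.0862132698312678 [0.37604277 0.62906119 0.63687579]
tray [ 0.543 -0.172 -0.002] 0.57 [294. 170.]
head_stop [ 0.565 -0.101  0.009] 0.75 [278. 183.]
head_stop [0.498 0.268 0.001] 0.73 [264. 324.]
wedge_home [ 0.506 -0.263  0.   ] 0.78 [315. 150.]
disc_seat [ 0.571 -0.081  0.024] 0.56 [274. 183.]
core_long [0.641 0.077 0.002] 0.68 [224. 232.]
core_short [ 0.36   0.111 -0.003] 0.76 [354. 270.]
core_short [ 0.365  0.195 -0.   ] 0.75 [346. 304.]
core_short [ 0.408 -0.028 -0.001] 0.74 [339. 217.]
core_short [ 0.382 -0.102 -0.001] 0.64 [354. 197.]
core_medium [0.501 0.267 0.001] 0.66 [263. 323.]
wedge [0.583 0.179 0.004] 0.6 [234. 274.]
ref_disc [ 0.638  0.287 -0.001] 0.8 [186. 317.]
ref_disc [ 0.512  0.071 -0.001] 0.68 [283. 242.]
bottle [0.638 0.078 0.003] 0.55 [224. 233.]
```

View pics/scene0.png

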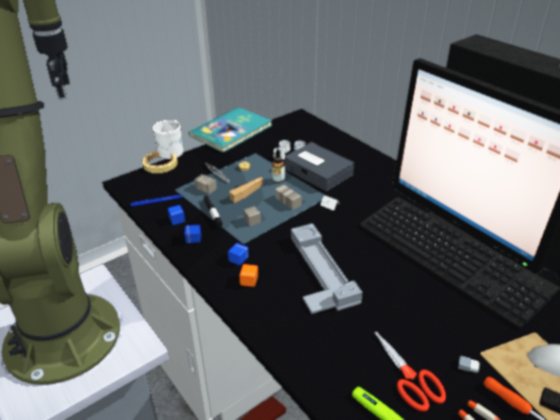

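View pics/side0.png

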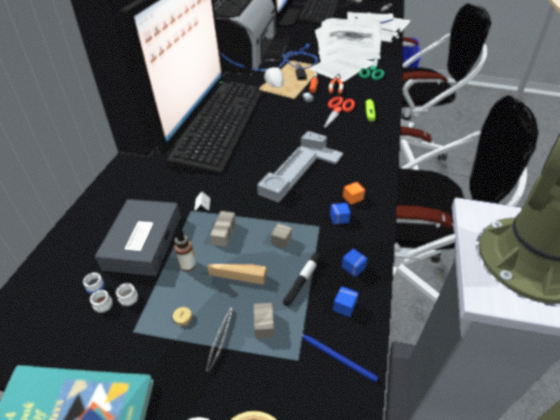

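The scene view shows the beige cores: short at (252,215), long at (289,197) right next to the bottle (279,168), and medium at (206,184). The wedge is at (246,189) with its butt nearer the robot, the disc at (244,166), and the tray runs from its head at (308,236) to its foot at (345,295).

Could be taken for core_short: blue (177,214), (193,233), (238,253) and orange (249,275), all rejected by colour. The beige one at (252,215) is the one I want. The ring at (160,162) and the white cups are not the disc. Next I'll take close views from the wrist.

```bash
cat >> h.py <<'E'
def ori(p,a):
    best=None
    for k in (0,1,-1):
        q=r.inverse_kinematics(p,down(a+k*np.pi))
        if q is not None and (best is None or abs(q[6])<best[0]-.01): best=(abs(q[6]),a+k*np.pi)
    return down(best[1]) if best else None
def goto(p,a): r.reach(p,ori(p,a))
E
python3 - <<'E'
from h import *
for n,p,a in [('w1',[0.57,0.17,0.36],np.pi/2),('w2',[0.54,-0.17,0.36],np.pi/2)]:
    goto(p,a);o=r.observe();c=r.read_camera('wrist');save(c,n+'.png')
    print(n,o['clock'],o['position'],o['joint_pos'],K(c),c['k1'],np.round(c['T_tool_cam'],3).tolist())
    for t in THINGS:
        for d in r.landmark_of(c,t)[:3]: print(t,np.round(d['xyz'],4),round(d['confidence'],2),proj(c,d['xyz'],o).round()[0])
E
```

```text
w1 3.0417 [0.56949534 0.17144391 0.35945813] [-0.55446391  0.17794645  0.26161146  1.30913741 -0.04652593  1.6612073
  1.27190127] 343.9619013821169 -0.017894832169529407 [[0.001, -0.962, -0.273, 0.068], [1.0, 0.001, 0.001, 0.001], [-0.0, -0.273, 0.962, -0.18], [0.0, 0.0, 0.0, 1.0]]
tray [ 0.5418 -0.1744 -0.0018] 0.8 [ 59. 136.]
tray [0.5153 0.0731 0.0028] 0.68 [216. 119.]
head_stop [ 0.5652 -0.1072  0.0083] 0.56 [100. 152.]
disc_seat [ 0.572  -0.0778  0.0284] 0.58 [114. 158.]
core_long [6.384e-01 7.800e-02 1.000e-04] 0.64 [223. 197.]
core_short [0.5146 0.0729 0.0041] 0.9 [216. 118.]
core_short [ 0.3669  0.194  -0.001 ] 0.73 [297.  11.]
core_short [ 0.4059 -0.024  -0.0005] 0.67 [146.  41.]
core_medium [0.4962 0.2689 0.0018] 0.8 [346. 106.]
wedge [0.575  0.1757 0.0012] 0.69 [283. 158.]
wedge [6.369e-01 7.650e-02 4.000e-04] 0.48 [222. 196.]
ref_disc [0.6436 0.2913 0.0057] 0.79 [355. 201.]
bottle [6.803e-01 1.751e-01 5.000e-04] 0.56 [283. 222.]
w2 5.6917 [ 0.54027725 -0.16935812  0.35994614] [-0.64814603  0.16767016  1.05656982  1.39997606 -0.14651836  1.65767206
 -1.17970348] 343.96190
[... 186 characters left out ...]
57.]
head_stop [ 0.5627 -0.1016  0.0049] 0.85 [239. 141.]
wedge_home [ 0.5021 -0.2567  0.008 ] 0.67 [338. 181.]
disc_seat [ 0.5686 -0.0747  0.0291] 0.96 [218. 139.]
disc_seat [5.002e-01 2.700e-01 4.000e-04] 0.56 [ 11. 180.]
core_long [ 0.6393  0.0773 -0.0014] 0.98 [119.  89.]
core_short [ 4.051e-01 -2.380e-02 -2.000e-04] 0.91 [196. 236.]
core_short [0.5152 0.0721 0.0041] 0.82 [130. 172.]
core_short [0.3648 0.107  0.0024] 0.76 [120. 259.]
core_medium [ 0.4986  0.2663 -0.001 ] 0.83 [ 14. 181.]
wedge [0.5771 0.1778 0.0018] 0.84 [ 58. 132.]
ref_disc [ 0.5633 -0.1044  0.0053] 0.74 [241. 141.]
ref_disc [0.5121 0.0722 0.0051] 0.16 [130. 174.]
bottle [ 6.808e-01  1.744e-01 -2.000e-04] 0.72 [50. 60.]
```

View pics/w1.png

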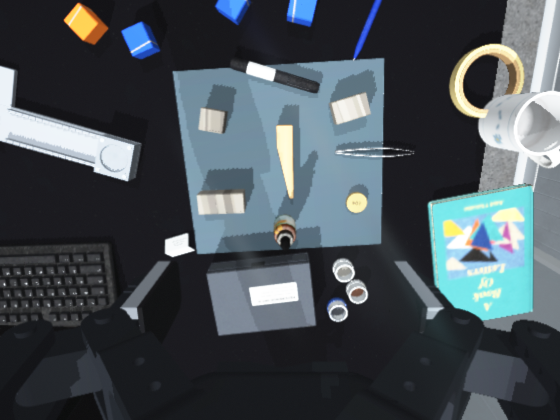

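View pics/w2.png

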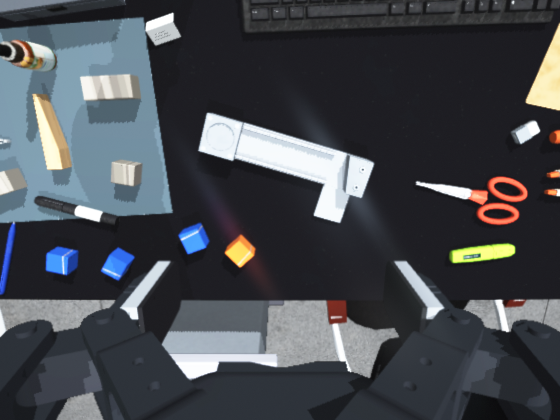

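w1 shows the short core at (212,120), long (220,203), medium (350,107), wedge with its butt at (285,128) and thin end at (291,197), disc (357,203) and bottle (285,230). w2 shows the tray with its head seat at (219,135), foot block at (352,175) and tongue at (330,205). I'll now fit silhouettes to get accurate poses.

```bash
cat >> h.py <<'E'
def prism(poly,z0,z1): p=np.array(poly,float)/1000; return np.r_[np.c_[p,np.full(len(p),z0/1000)],np.c_[p,np.full(len(p),z1/1000)]]
def rect(x0,x1,y0,y1): return [(x0,y0),(x1,y0),(x1,y1),(x0,y1)]
def core(L): return [prism(rect(-16,16,-L/2,L/2),0,30)]
SH={'core_long':core(70),'core_short':core(34),'core_medium':core(50),
'wedge':[prism([(-55,-11.8),(-25,-11.8),(55,5.8),(55,11.8),(-55,11.8)],0,26)],
'ref_disc':[prism([(16*np.cos(t),16*np.sin(t)) for t in np.arange(0,6.28,.2)],0,11)],
'tray':[prism(rect(-28,28,-127,127),0,8),prism(rect(-28,-20,-72,75),0,16),prism(rect(20,28,-72,75),0,16),prism(rect(-28,28,75,127),0,30),
 prism([(-28,-127),(28,-127),(28,-88.3),(-28,-100.6)],0,34),prism(rect(-82,-28,-115,-70),0,8)]}
def render(c,o,name,p,z=0,S=4):
    im=np.zeros((420*S,560*S),np.uint8);R=Ro.from_euler('z',p[2]).as_matrix()
    for V in SH[name]:
        uv=proj(c,V@R.T+[p[0],p[1],z],o); cv2.fillConvexPoly(im,cv2.convexHull(((uv+.5)*S-.5).round().astype(np.int32)),255)
    return cv2.resize(im,(560,420),interpolation=cv2.INTER_AREA)/255.
def fit(c,o,name,p0,z=0,angs=None):
    from scipy.optimize import minimize
    ms=[d for d in r.cut_out(c,name)]
    uv=proj(c,[[p0[0],p0[1],z+.01]],o)[0]
    ms=[d for d in ms if np.linalg.norm(np.argwhere(d['mask']).mean(0)[::-1]-uv)<30]
    if not ms: return None
    m=ms[0]['mask'].astype(float)
    f=lambda p:1-np.minimum(m,render(c,o,name,p,z)).sum()/np.maximum(m,render(c,o,name,p,z)).sum()
    best=None
    for a in (angs if angs is not None else np.arange(0,np.pi,np.pi/6)):
        for b in (0,):
            v=f([p0[0],p0[1],a])
            if best is None or v<best[0]: best=(v,a)
    x0=np.array([p0[0],p0[1],best[1]])
    for s in (1,.3):
        q=minimize(f,x0,method='Nelder-Mead',options=dict(initial_simplex=np.array([x0,x0+[.01*s,0,0],x0+[0,.01*s,0],x0+[0,0,.2*s]]),xatol=1e-4,fatol=1e-4,maxiter=120));x0=q.x
    return x0,1-q.fun
E
python3 - <<'E'
from h import *
def run(n,p0,angs=None):
    o=r.observe();c=r.read_camera('wrist');v=fit(c,o,n,p0,0,angs);print(n,v and (v[0].round(4),round(v[1],3)),flush=True)
    return v
run('tray',[.541,-.175],[-.2,-.37,-.5])
goto([0.57,0.17,0.36],np.pi/2)
for n,p,a in [('core_long',(.639,.077),None),('core_short',(.515,.0725),None),('core_medium',(.498,.268),None),('wedge',(.576,.1765),[-.3,-.15,0,.15,.3]),('ref_disc',(.643,.291),[0])]: run(n,p,a)
print(r.observe()['clock'])
E
```

```text
tray (array([ 0.5433, -0.1731, -0.2792]), np.float64(0.965))
core_long (array([0.6422, 0.0776, 0.0501]), np.float64(0.962))
core_short (array([0.5171, 0.0708, 1.4505]), np.float64(0.901))
core_medium (array([0.4994, 0.2717, 0.2928]), np.float64(0.958))
wedge (array([0.5788, 0.1769, 0.032 ]), np.float64(0.918))
ref_disc (array([0.6453, 0.2925, 0.0102]), np.float64(0.956))
9.0583
```

Run:
```python
from h import *
goto([0.46,0.071,0.2],np.pi/2)
o=r.observe();c=r.read_camera('wrist')
v=fit(c,o,'core_short',(.5171,.0708),0,np.arange(-.3,1.8,.3)); print(v)
for a in (v[0][2]+np.pi/2,): 
  pass
u=proj(c,[[.517,.071,.015]],o)[0].astype(int);print(u,o['position'])
im=c['pixels'][max(0,u[1]-60):u[1]+60,max(0,u[0]-80):u[0]+80]
cv2.imwrite('pics/short.png',cv2.resize(im,None,fx=4,fy=4,interpolation=cv2.INTER_CUBIC)[:,:,::-1])
```

```text
(array([ 0.51796742,  0.07142002, -0.16142598]), np.float64(0.9612750492045695))
[279 222] [0.46126912 0.07160498 0.20135431]
```

View pics/short.png

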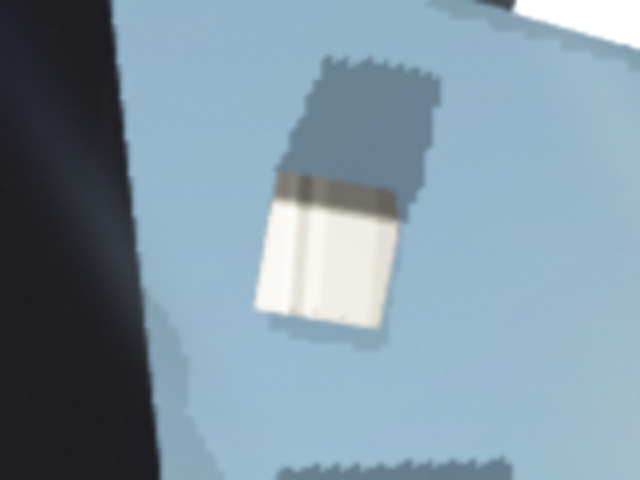

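The crop shows the beige core at about (325,255). Its bands run along world x, so its length lies along world y, which agrees with the fitted angle of -0.16. Next I'll pick and place the long piece.

```bash
cat >> h.py <<'E'
TR=np.array([.5433,-.1731]);TA=-.2792
def tw(x,y,z):
    c,s=np.cos(TA),np.sin(TA); return np.array([TR[0]+c*x-s*y,TR[1]+s*x+c*y,z])
def intray(p):
    d=np.array(p[:2])-TR;c,s=np.cos(TA),np.sin(TA);return np.array([c*d[0]+s*d[1],-s*d[0]+c*d[1]])
def pick(x,y,a,z,opening=.055,force=60,hover=.1):
    r.set_gripper(opening); goto([x,y,hover],a); hit=r.move_linear([x,y,z],vel=.1,contact_N=8)
    r.set_gripper(0,force); o=r.observe(); print('pick',hit,o['position'].round(4),'w',round(o['grip_width'],4),o['grip_force'])
    r.move_linear([x,y,hover+.02],vel=.2); return o
def place(ty,hold=.008,gap=.004,tx=0.):
    p=tw(tx,ty-gap,.12);goto(p,TA)
    z=.008+hold
    h1=r.move_linear(tw(tx,ty-gap,z+.0015),vel=.1,contact_N=8)
    o=r.observe();print('down',h1,intray(o['position']).round(4),round(o['position'][2],4))
    h2=r.move_linear(tw(tx,ty+.006,o['position'][2]),vel=.02,contact_N=8)
    o=r.observe();q=intray(o['position']);print('push',h2,q.round(4))
    h3=r.move_linear([*o['position'][:2],z-.001],vel=.02,contact_N=5);print('set',h3,r.observe()['position'][2])
    r.set_gripper(.055);r.move_linear([*o['position'][:2],.13],vel=.2);print('clock',r.observe()['clock'])
E
python3 - <<'E'
from h import *
pick(.6422,.0776,.05,.008)
place(.040)
p=tw(0,.04,.28);goto([p[0]-.07,p[1],.28],np.pi/2)
o=r.observe();c=r.read_camera('wrist');save(c,'long.png')
v=fit(c,o,'core_long',p,.008,[TA]);print(v, v and intray(v[0]))
v=fit(c,o,'tray',TR,0,[TA]);print(v)
E
```

```text
pick False [0.6422 0.0776 0.008 ] w -0.0001 0.0
down False [0.0007 0.036 ] 0.0182
push False [-0.     0.046]
set False 0.014735315862568363
clock 18.1417
None None
(array([ 0.54302252, -0.17411629, -0.28172897]), np.float64(0.9813573012697486))
```

View pics/long.png

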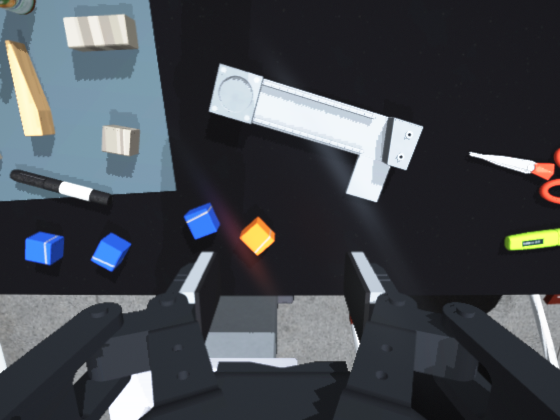

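The fingers shut to zero, so the long piece stayed on the mat at (100,32) and the tray is empty. I'll check whether it moved and how the fingers stand.

Run:
```python
from h import *
goto([.57,.09,.25],np.pi/2)
o=r.observe();c=r.read_camera('wrist')
v=fit(c,o,'core_long',(.6422,.0776),0,[-.1,.05,.2,.4]);print(v)
x,y,a=v[0]
r.set_gripper(.055);print(r.observe()['grip_width'])
goto([x,y,.1],a);print(r.move_linear([x,y,.012],vel=.1,contact_N=8))
o=r.observe();print(o['position'],Ro.from_rotvec(o['eef_rot']).as_matrix().round(2).tolist())
c=r.read_camera('wrist');save(c,'grip.png')
r.set_gripper(0.02,60);o=r.observe();print(o['grip_width'],o['grip_force'],o['clock']);
```

```text
(array([0.64175925, 0.07872806, 0.03514173]), np.float64(0.9690474948488563))
0.0549987826773366
False
[0.64241845 0.07898843 0.01276113] [[-0.04, 1.0, 0.0], [1.0, 0.04, 0.0], [0.0, 0.0, -1.0]]
0.01969492665509924 0.0 25.175
```

View pics/grip.png

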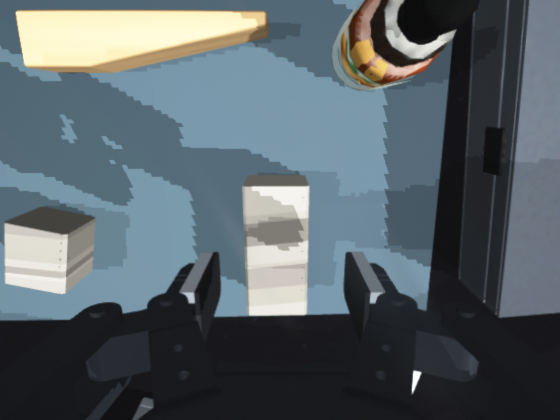

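The TCP projects to row 239, onto the core as it should. But the pad tips at (345,255) and (220,255) appear far closer to the camera, so the real fingertips sit well above the stated TCP. I'll measure that by touching the bare bench.

Run:
```python
from h import *
o=r.observe();r.move_linear([*o['position'][:2],.1],vel=.2)
for w in (.032,.055):
    r.set_gripper(w,60)
    goto([.53,.012,.07],0)
    o=r.observe();print(o['position'],o['grip_width'])
    h=r.move_linear([.53,.012,-.05],vel=.05,contact_N=4);o=r.observe();print(w,h,o['position'],o['ft_force'],o['clock'])
    r.move_linear([.53,.012,.07],vel=.2)
```

```text
[0.52988884 0.01143161 0.07002903] 0.03196081162644013
0.032 True [ 0.52992786  0.01198976 -0.03549964] [-1.53057734 -0.49476571  6.887585  ] 28.4917
[0.52996433 0.01202483 0.06992898] 0.05538233265686888
0.055 True [ 0.52989849  0.01200203 -0.03884723] [-0.65894105 -0.64961423  5.6332471 ] 31.6917
```

The fingertips are about 35 mm above the nominal TCP when open to 32 mm, and about 38 mm at 55 mm. I'll correct for that and redo the long piece.

```bash
sed -i 's/hold=.008/hold=-.025/' h.py
python3 - <<'E'
from h import *
o=pick(.6418,.0787,.035,-.025,hover=.06)
if abs(o['grip_width']-.032)<.004:
    place(.040)
E
```

```text
pick False [ 0.6424  0.0789 -0.0239] w 0.0307 62.83405780792236
down False [0.0007 0.036 ] -0.0148
push True [-0.0004  0.038 ]
set False -0.01784972528005043
clock 39.5
```

Run:
```python
from h import *
o=pick(.518,.0714,-.161,-.025,hover=.06)
if abs(o['grip_width']-.032)<.003:
    place(-.012)
    o=pick(.4994,.2717,.2928,-.025,hover=.06)
    if abs(o['grip_width']-.032)<.003: place(-.054)
goto([.46,-.16,.26],np.pi/2)
o=r.observe();c=r.read_camera('wrist');save(c,'cores.png')
for n,y in [('core_long',.04),('core_short',-.012),('core_medium',-.054)]:
    p=tw(0,y,0);v=fit(c,o,n,p,.008,[TA]);print(n,v and (v[1],intray(v[0]).round(4),v[0][2]-TA))
```

```text
pick False [ 0.5188  0.0715 -0.0241] w 0.0309 61.02933168411255
down False [ 0.0007 -0.016 ] -0.0148
push True [-0.0004 -0.0136]
set False -0.017943006093061327
clock 47.025
pick False [ 0.5001  0.2721 -0.024 ] w 0.0307 62.057143449783325
down False [ 0.0006 -0.0581] -0.0148
push True [-0.0004 -0.0553]
set False -0.017957537225543635
clock 56.1583
core_long (np.float64(0.9675845575674754), array([0.0004, 0.0394]), np.float64(-0.008530401034662738))
core_short (np.float64(0.9556646477012791), array([-0.    , -0.0133]), np.float64(-0.010516267371530108))
core_medium (np.float64(0.9224829519896016), array([ 0.0002, -0.056 ]), np.float64(0.0034807842404321887))
```

View pics/cores.png

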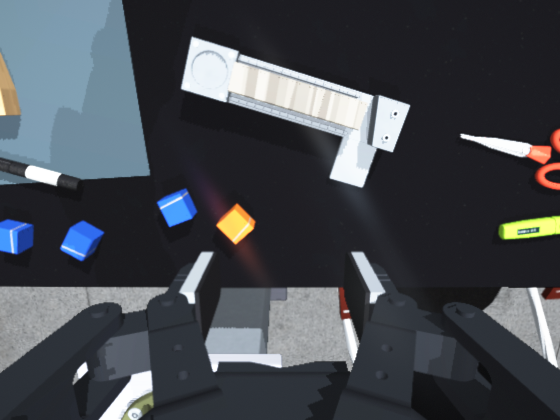

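The picture shows the cores lying in order long, short, medium from (235,75) to (365,115), tight in the channel. Next is the disc, then a closer look at the wedge.

Run:
```python
from h import *
o=pick(.6453,.2925,TA,-.031,opening=.045,force=40,hover=.06)
if abs(o['grip_width']-.031)<.004:
    dz=o['position'][2]
    goto(tw(0,.101,.07),TA)
    h=r.move_linear(tw(0,.101,dz+.0275),vel=.06,contact_N=4);print('disc',h,r.observe()['position'],dz)
    r.set_gripper(.045);r.move_linear(tw(0,.101,.09),vel=.2)
goto([.52,.1769,.24],np.pi/2)
o=r.observe();c=r.read_camera('wrist')
print(fit(c,o,'wedge',(.5788,.1769),0,[-.05,.03,.1]))
p=tw(0,.101,0);v=fit(c,o,'ref_disc',p,.027,[0]);print(v and (intray(v[0]),v[1]));print(r.observe()['clock'])
for d in r.landmark_of(c,'ref_disc')[:3]: print(d['xyz'],d['confidence'],intray(d['xyz']))
```

```text
pick False [ 0.6461  0.293  -0.0296] w 0.0291 39.356714487075806
disc False [ 0.57155916 -0.07604757 -0.00166359] -0.029622841594956775
(array([0.5795999 , 0.17716748, 0.02448301]), np.float64(0.9456538145471012))
(array([0.00180311, 0.09912676]), np.float64(0.9685269899359562))
66.6083
[0.5717, -0.0789, 0.0296] 0.59 [0.00133998 0.09837888]
```

Run:
```python
from h import *
wx,wy,wa=.5796,.1772,.0245
g=np.array([wx-.04*np.cos(wa),wy-.04*np.sin(wa)])
Y=-.093; S=-.088-.04
best=None
for k in (0,-1,1):
    b=np.pi/2+k*np.pi
    qs=[r.inverse_kinematics(p,down(b+a)) for p,a in (([*g,-.027],wa),(tw(S,Y,.07),TA),(tw(S,Y,-.0175),TA),(tw(-.05,Y,-.0175),TA))]
    print(k,[None if q is None else round(q[6],2) for q in qs])
    if all(q is not None for q in qs):
        m=max(abs(q[6]) for q in qs)
        if best is None or m<best[0]: best=(m,b)
b=best[1]
r.set_gripper(.045);r.reach([*g,.06],down(b+wa));print(r.move_linear([*g,-.027],vel=.1,contact_N=8))
r.set_gripper(0,60);o=r.observe();print(o['grip_width'],o['position']);z=o['position'][2]
if abs(o['grip_width']-.023)<.004:
    r.move_linear([*g,.08],vel=.2)
    r.reach(tw(S,Y,.07),down(b+TA))
    print('dn',r.move_linear(tw(S,Y,z+.0095),vel=.08,contact_N=8),r.observe()['position'])
    print('in',r.move_linear(tw(-.052,Y,z+.0095),vel=.04,contact_N=8))
    o=r.observe();print(intray(o['position']),o['position'],o['ft_force'],o['clock'])
    c=r.read_camera('scene');save(c,'in.png')
    cs=c['pixels'][220:330,260:400];cv2.imwrite('pics/in.png',cv2.resize(cs,None,fx=4,fy=4)[:,:,::-1])
```

```text
0 [np.float64(0.77), np.float64(1.66), np.float64(1.3), np.float64(1.12)]
-1 [np.float64(-2.14), np.float64(-1.38), np.float64(-1.27), np.float64(-1.19)]
1 [np.float64(-2.14), np.float64(-1.38), np.float64(-1.27), np.float64(-1.19)]
False
0.0219757006945471 [ 0.54041681  0.17652291 -0.02603673]
dn False [ 0.39506436 -0.22752299 -0.0160744 ]
in True
[-0.10446954 -0.09345983] [ 0.41711963 -0.23415029 -0.01754262] [-0.05288237  0.38836778 -0.93885805] 73.35
```

View pics/in.png

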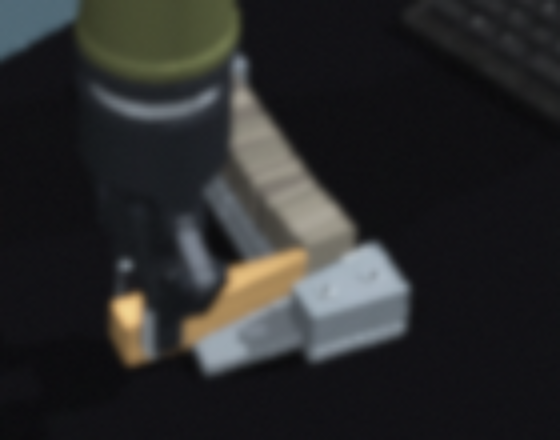

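The wedge is held with its thin end just entering the gap at about (305,260). It probably touched the medium piece's corner, so I'll back off a little, shift towards the foot and go on.

Run:
```python
from h import *
z=r.observe()['position'][2]+.001
r.move_linear(tw(-.109,-.0935,z),vel=.08)
r.move_linear(tw(-.109,-.0960,z),vel=.05)
print('in',r.move_linear(tw(-.06,-.0960,z),vel=.03,contact_N=10))
o=r.observe();print(intray(o['position']),o['position'][2],o['ft_force'],o['clock'])
c=r.read_camera('scene')
cs=c['pixels'][220:330,260:400];cv2.imwrite('pics/in2.png',cv2.resize(cs,None,fx=4,fy=4)[:,:,::-1])
c=r.read_camera('side');v=fit(c,None,'wedge',tw(-.045,-.094,0),.009,[TA]);print(v and (v[1],intray(v[0]),v[0][2]-TA))
```

```text
in False
[-0.06063639 -0.09566582] -0.016877385175736052 [-3.21457871  1.96721511 -1.02165037] 75.6833
(np.float64(0.33658586688578473), array([-0.02741031, -0.09723025]), np.float64(-0.22366056093354836))
```

View pics/in2.png

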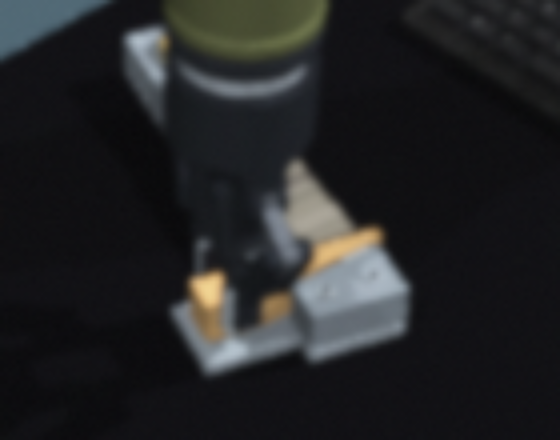

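The wedge lies in the gap between the medium piece and the end block, with its tip at (380,235) past the core. I'll release it, then drive it with closed fingers on the butt.

Run:
```python
from h import *
o=r.observe();p=o['position']
print(r.move_linear([*p[:2],p[2]-.003],vel=.02,contact_N=5))
r.set_gripper(.04);r.move_linear([*p[:2],.05],vel=.2)
r.set_gripper(0)
S=-.1;rot=r.observe()['eef_rot']
r.move_linear(tw(S-.01,-.0915,.05),vel=.2)
r.move_linear(tw(S-.01,-.0915,-.018),vel=.15,contact_N=8)
for i in range(2):
    h=r.move_linear(tw(-.058,-.0915,-.018),vel=.02,contact_N=25)
    o=r.observe();print('push',h,intray(o['position']),o['ft_force'],o['clock'])
    r.move_linear(tw(S,-.0915,-.018),vel=.1)
r.move_linear(tw(S-.01,-.0915,.08),vel=.2)
goto([.44,-.2,.25],np.pi/2)
o=r.observe();c=r.read_camera('wrist');save(c,'end.png')
for n,q,z in [('wedge',tw(-.012,-.091,0),.008),('core_long',tw(0,.04,0),.008),('core_short',tw(0,-.012,0),.008),('core_medium',tw(0,-.054,0),.008),('ref_disc',tw(0,.101,0),.027)]:
    v=fit(c,o,n,q,z,[TA]);print(n,v and (v[1],intray(v[0]).round(4),v[0][2]-TA))
print(r.observe()['clock'])
```

```text
False
push True [-0.0864335  -0.09082674] [-0.20074955 -0.01626275 -0.55011748] 79.9917
push True [-0.08692261 -0.09133815] [ 0.04943765  0.48371186 -0.97047041] 81.425
wedge (np.float64(0.9267130118813433), array([-0.0176, -0.0932]), np.float64(-0.014971185610989535))
core_long (np.float64(0.9274547028113571), array([0.0006, 0.0396]), np.float64(-0.0046148610911593835))
core_short (np.float64(0.9491644030429124), array([ 0.0016, -0.0131]), np.float64(0.040814564937511566))
core_medium (np.float64(0.9697491278473219), array([ 0.0029, -0.0561]), np.float64(0.05265953999279646))
ref_disc (np.float64(0.9613873857267624), array([0.0008, 0.0995]), np.float64(0.34442695878950963))
84.9917
```

View pics/end.png

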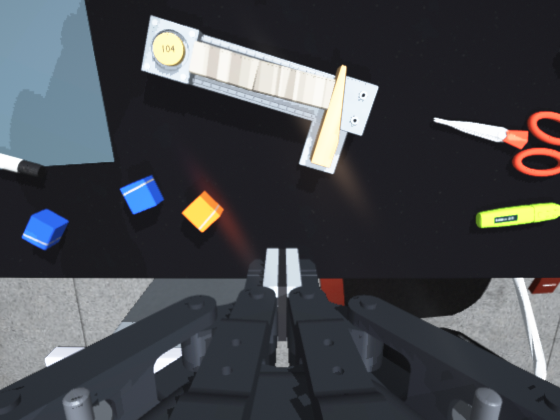

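The disc is seated at (169,48), the cores lie tight in order, and the wedge is in at (330,115). There may be about 1 mm of slack left, so I'll drive once more, harder but slowly.

Run:
```python
from h import *
goto(tw(-.115,-.0915,.05),TA+np.pi/2)
r.move_linear(tw(-.115,-.0915,-.018),vel=.15,contact_N=8)
for n in (40,50,50):
    h=r.move_linear(tw(-.060,-.0915,-.018),vel=.015 if n<45 else .03,contact_N=n)
    o=r.observe();print('push',h,intray(o['position']),o['clock'])
    r.move_linear(tw(-.095,-.0915,-.018),vel=.1)
r.move_linear(tw(-.11,-.0915,.08),vel=.2)
goto([.44,-.2,.25],np.pi/2)
o=r.observe();c=r.read_camera('wrist');save(c,'end2.png')
for n,q,z in [('wedge',tw(-.012,-.091,0),.008),('core_long',tw(0,.04,0),.008),('core_short',tw(0,-.012,0),.008),('core_medium',tw(0,-.054,0),.008),('tray',TR,0)]:
    v=fit(c,o,n,q,z,[TA]);print(n,v and (v[1],v[0],intray(v[0]).round(4),v[0][2]-TA))
print(r.observe()['clock'])
```

```text
push True [-0.08496875 -0.09128498] 88.95
push True [-0.08479112 -0.09112677] 90.0417
push True [-0.08646391 -0.09150435] 91.1
wedge (np.float64(0.9228909535778448), array([ 0.50344161, -0.25785162, -0.28488625]), array([-0.015 , -0.0925]), np.float64(-0.005686251500084505))
core_long (np.float64(0.8838383924944683), array([ 0.55600368, -0.13521732, -0.27556665]), array([0.0018, 0.0399]), np.float64(0.003633350193042284))
core_short (np.float64(0.9561522245645179), array([ 0.54235024, -0.18603073, -0.26527093]), array([ 0.0027, -0.0127]), np.float64(0.013929074903754723))
core_medium (np.float64(0.9615882097353068), array([ 0.53175316, -0.22729956, -0.2574685 ]), array([ 0.0038, -0.0553]), np.float64(0.021731495310966076))
tray (np.float64(0.46863949852923903), array([ 0.54296203, -0.17400651, -0.28560444]), array([-0.0001, -0.001 ]), np.float64(-0.006404438372679455))
93.025
```

The wedge has stopped moving under 50 N and sits within 3 mm of home. All pieces are within about 1 mm of their tight places, so I'm handing in.

```bash
python3 -c "
from h import *
print(r.hand_in())"
```

```text
the job is handed in; nothing more can be done
None
```

I handed the job in at about 93 s, and the judge's result was not shown: by my last camera fits the cores lie long, short, medium, within about 1.5 mm of their tight places. The wedge no longer moved under 50 N pushes and sits about 3 mm short of home, and the disc is about 2 mm off its seat centre. I never went near the bottle, but did not check it at the end, nor measure the wedge's contact force on the medium piece.

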